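# Start the key-cutting machine

## Robot

A 6-joint arm with a two-finger parallel gripper is mounted at the origin on the work surface. World frame = base frame: x ahead of the robot, y to its left, z up, the work surface at z = 0. Lengths are in mm, angles in rad, forces in N, time in s.
With the tool pointing down it reaches from about 275 to 750 mm from the base axis. Payload 10.2 kg.
Tool frame: the origin (TCP) lies between the finger pads; the fingertips stand 17 mm ahead of it and the grasp point (between the pads) lies 2 mm behind it; z points along the fingers, y is the line along which they close (so a half turn about z gives the same grasp; the last joint's range is limited). The gripper opens to 85 mm and grips with 20 to 120 N. Pads are 22 mm wide; open, the fingers measure 114 mm over their backs; the gripper's body (76 mm by 85 mm) begins 54 mm behind the grasp point. The pads swing forward as they close: fully open they stand 13 mm farther back than shut.
Start: joints at [-1.463, 0.313, 1.498, -0, 1.331, -0.223], TCP at [170.507, -496.547, 248.294] pointing down, gripper open.
Joint ranges: [-2.94, 2.94], [-0.97, 2.17], [0.19, 2.56], [-1.23, 4.37], [0.02, 3.11], [-2.88, 2.88]. Speed limits (rad/s): [2.39, 2.39, 3.01, 3.14, 3.14, 3.14].

## Interface

Orientations are given as a unit quaternion [w, x, y, z].
In Python, from rig import * gives the robot as it stands.
- The arm moves only by the tool step_arm, never from a script. Its argument "commands" is text: rows parted by semicolons, each of 7 numbers parted by spaces: the opening, from 0 (shut) to 1 (fully open), then the shift along the tool's x, y, z in cm, then the turn, a rotation vector about the tool's x, y, z in rad. In form: hand x y z rx ry rz; .... A call has 1 to 20 rows; each row is the pose to reach, as a shift and turn from the pose commanded when the call began, along the tool's axes at that moment; what a row does not reach only later rows make up. A row lasts 1/12 s, in which the tool goes at most 41.7 mm and 7.16 degrees, less where a joint would pass 70% of its speed; a pose out of reach is approached as far as the arm can. A call with a gripper value outside its range is refused whole. The fingers move at their own pace and stop on an object; "newtons" is the grip in N (left out, the last holds). Time passes only in rows, so rows that repeat a pose let the fingers close. It gives the time, the measured TCP pose, the force, the opening and the grip force at its end, in the units of the state.
- sense(): the state, without advancing time (a new reading comes with each control period).
- capture(name): name is "scene" or "side" or "wrist"; returns the picture (384x512x3 uint8, red, green, blue); there is no depth.
- camera_model(name): a dict with "mtx" (3x3 intrinsics, pixels), "eye" and "rotation" of the camera in the world. Camera axes: x right, y down, z forward; pixel columns grow to the right and rows downward; lengths in mm; the calibration is good to about 2 mm. A picture is of the moment at which its call begins: read the wrist's pose just before it. camera_model takes no time and is no camera call; for the wrist camera it gives the pose at the moment of the call.
- finish_job(): hands the job in; it is judged then, once.
Trained networks look in the newest picture that a camera, given by its name, has taken for a name from the list of things; names that differ only in an ending like _2 or _b are one class to them, and where a whole thing is asked for, a point or a joint stands for the part that bears it (a point fixed in the world has none). Each returns a list of dicts, best first, with "score" (0 to 1); they miss things now and then, are a little off and sometimes report something else, mostly with a low value. They report only what shows in the picture. A call takes as long as a camera call.
- search_frame(camera, label): "rect" ([centre column, centre row, width, height] in pixels, round what is visible of it).
- trace(camera, label): "mask" (384x512 bool, what is visible of it) and "rect" ([centre column, centre row, width, height] in pixels, round what is visible of it).
- spot_point(camera, label): "xy" ([column, row] in pixels: a listed point, or the origin of a listed thing).
The state is a dict: "time_s": time; "joints": joint angles; "dq": joint speeds; "tau": joint torques, N m; "eef_pos": TCP position; "ee_rot": TCP orientation; "force": force on the tool from outside, world axes, zero at the start; "wrist_torque": the same for the moment, N m; "grip_width": opening from 0.0 (shut) to 1.0 (fully open); "grip_force": force on a finger pad.
Only numpy, scipy, OpenCV 4.12 (cv2) and the standard library are available. Lean on these libraries where they do the work, as an engineer would, in place of code of your own. Each camera call takes 0.05 s, during which the arm holds its last target. There are 200 camera calls.

## Task

With the fingers closed, start the key-cutting machine: first switch on the red rocker of the white power box by pressing its raised, white-barred end fully down, then push the raised clear guard of the blue machine fully shut by its orange edge, and only then press the green button of the yellow push-button box fully down for a moment and let it spring back. Leave the black rocker and the red button alone, do not lift, shift or tip the button box, and disturb nothing else on the bench.

Things in the scene. Friction and masses are not known exactly. Their poses are not given: they have to be found in the camera images.
- red_rocker (a joint): angle of the red rocker (rad): 0 off, 0.4 fully on (its stop). It stays where it is left. Pressing straight down on its white-barred end takes about 3 to 6 N; that end drops about 9 mm.
- red_rocker_on_end (a point): the point to press to switch on: on the top face of the red rocker, on the white bar, 23 mm from the pivot and 7 mm inside the end of the rocker; rides with it. Rocker 28 mm wide, 60 mm long, own z out of its top face, own y along its length from pivot to this end. Off: this end stands up, about 66 mm above the bench (box top 45 mm); on: about 56 mm.
- black_rocker (a joint): angle of the black rocker (rad), same make as the red one: 0 off, 0.4 on. It feeds another machine and stays off.
- black_rocker_on_end (a point): the same point on the black rocker
- power_box: white power box fixed to the bench, 170 x 100 x 45 mm high, origin at the centre of its underside; two rockers on top, their pivots 42 mm from the centre along its own x: red on the -x side, black on the +x side; white-barred ends towards its own +y. May stand left or right of the machine, at any yaw.
- guard (a joint): angle of the guard (rad): 0 fully shut (lies level on its stops), grows as it opens upwards; starts raised 0.45 to 0.75. A stiff hinge holds it wherever it is left; pushing it down near the orange edge takes 2 to 4 N.
- guard_edge (a point): top of the middle of the guard's orange edge strip (strip 30 mm deep, 210 mm wide), 135 mm from the hinge line, riding with the guard; 120 mm above the bench when shut, up to about 0.22 m when raised. The guard hinges along its far side; from hinge to this edge is the machine's own -x.
- machine: blue key-cutting machine fixed to the bench, base 260 x 260 mm, motor at its far side reaching 154 mm high; origin at the centre of its underside, own -x is its front (towards the robot). The guard's hinge line runs along its own y at x = +20 mm, 111 mm up.
- start (a joint): travel of the green start button (m): 0 up, 0.006 fully down; springs back. Takes 5 N to push fully down.
- start_top (a point): centre of the top face of the green start button, 32 mm across, 70 mm above the bench when up; rides with it
- stop (a joint): travel of the red stop button (m): 0 up, 0.006 fully down; springs back
- stop_top (a point): centre of the top face of the red stop button, same size as the start button
- button_box: yellow push-button box, loose on rubber feet, 0.6 to 1.1 kg, 170 x 68 mm, 48 mm high; origin at the centre of its underside; green button 42 mm from the centre towards its own -x, red 42 mm towards +x. May stand left or right of the machine, at any yaw.
- padlock: loose brass padlock lying flat, 77 x 50 x 22 mm, origin under the middle
- tape: loose grey roll of tape lying flat, 90 mm across, 24 mm high, origin at the centre of its underside
- screwdriver: loose screwdriver with a red handle, about 200 mm long, lying across the front of the machine, origin under its middle, along its own x
- key: loose brass key lying flat, 58 x 24 x 4 mm, near the robot, origin under its middle
- spray: loose clear bottle with a green cap, 72 mm across, 200 mm high, standing at the right side
- mug: loose blue mug, 80 mm across, 90 mm high, standing at the left side

How it is judged:
By the outcome, as a careful person would: the job done as asked, in the order asked, and still so for the second after the job is handed in, with the robot touching nothing.
It also fails if it takes over 58 s, if anything falls off the work surface, if the arm or the gripper's body presses on something with over 40 N, if the wrist force passes 120 N, or if a joint passes its speed limit or range.

## Working session

There is one attempt and no reset: what is moved stays moved. The work goes in short steps, Python scripts to look and compute and a tool call to move; the robot and the scene stay as the last step left them, time stands still between calls to the robot, and variables do not carry over. Pictures are saved under pics/ and viewed, at most 10 in all, crops included, and the job is handed in when it is done.

Besides the shell and the picture viewer there is one more tool, called after "Emit:" as name(argument=value, ...), one argument or row to a line, values as JSON. step_arm: Moves the arm, as the interface text tells. Its arguments: {"type":"object","properties":{"commands":{"type":"string"},"newtons":{"type":"number"}},"required":["commands"]}

```bash
mkdir -p pics; cat > h.py <<'E'
from rig import *
import numpy as np, cv2
def ray(c,uv):
    m=camera_model(c);K=np.array(m["mtx"]);R=np.array(m["rotation"]);e=np.array(m["eye"])
    d=R@np.linalg.solve(K,[uv[0],uv[1],1]);return e,d/np.linalg.norm(d)
def tri(rs):
    A=sum(np.eye(3)-np.outer(d,d) for e,d in rs);b=sum((np.eye(3)-np.outer(d,d))@e for e,d in rs)
    p=np.linalg.solve(A,b);return p,max(np.linalg.norm(np.cross(p-e,d)) for e,d in rs)
def atz(r,z): e,d=r;return e+d*(z-e[2])/d[2]
def save(n,im): cv2.imwrite(n,im[:,:,::-1])
E
python3 - <<'E'
from h import *
a=capture("scene");b=capture("side");save("pics/a.png",np.hstack([a,b])[:, :])
import cv2
cv2.imwrite("pics/a.png",cv2.resize(np.vstack([a,b])[:,:,::-1],(768,1152))[:576]) 
cv2.imwrite("pics/b.png",cv2.resize(b[:,:,::-1],(768,576)))
m=camera_model("scene");R=np.array(m["rotation"])
print(np.round(R,2),m["eye"],camera_model("side")["eye"])
for l in ["red_rocker_on_end","black_rocker_on_end","power_box","guard_edge","machine","start_top","stop_top","button_box","padlock","tape","screwdriver","key","spray","mug"]:
    o=[]
    for c in("scene","side"):
        r=spot_point(c,l); o.append(r[:2]);
    print(l,[[(np.round(x["xy"]),round(x["score"],2)) for x in y] for y in o])
    if o[0] and o[1]:
        p,e=tri([ray("scene",o[0][0]["xy"]),ray("side",o[1][0]["xy"])]);print("   ",np.round(p),round(e,1))
E
```

```text
[-0.4   0.79  0.42 -0.22] [1343.20022065 -514.67718463  758.87170026] [ 21.14378174 651.89462853 681.45668026]
red_rocker_on_end [[(array([103., 198.]), 0.68)], []]
black_rocker_on_end [[(array([128., 212.]), 0.82)], [(array([347., 177.]), 0.44)]]Traceback (most recent call last):
  File "<stdin>", line 14, in <module>
  File "h.py", line 5, in ray
    d=R@np.linalg.solve(K,[uv[0],uv[1],1]);return e,d/np.linalg.norm(d)
      ~^~~~~~~~~~~~~~~~~~~~~~~~~~~~~~~~~~~
ValueError: matmul: Input operand 1 has a mismatch in its core dimension 0, with gufunc signature (n?,k),(k,m?)->(n?,m?) (size 3 is different from 4)
```

```bash
sed -i 's/R=np.array(m\["rotation"\])/R=Q(m["rotation"])/' h.py
cat >> h.py <<'E'
from scipy.spatial.transform import Rotation
def Q(q): return Rotation.from_quat(np.array(q)[[1,2,3,0]]).as_matrix()
E
python3 - <<'E'
from h import *
a=capture("scene");b=capture("side")
for l in ["red_rocker_on_end","black_rocker_on_end","power_box","guard_edge","machine","start_top","stop_top","button_box","padlock","tape","screwdriver","spray","mug"]:
    o=[]
    for c in("scene","side"):
        r=spot_point(c,l); o.append(r[:2]);
    print(l,[[(np.round(x["xy"]),round(x["score"],2)) for x in y] for y in o])
    if o[0] and o[1]:
        p,e=tri([ray("scene",o[0][0]["xy"]),ray("side",o[1][0]["xy"])]);print("   ",np.round(p),round(e,1))
E
```

```text
red_rocker_on_end [[(array([105., 198.]), 0.56)], []]
black_rocker_on_end [[(array([128., 211.]), 0.78), (array([173., 199.]), 0.39)], [(array([346., 175.]), 0.42)]]
    [ 458. -302.   72.] 1.5
power_box [[], [(array([359., 194.]), 0.85), (array([269., 162.]), 0.6)]]
guard_edge [[(array([248., 154.]), 0.85), (array([324., 130.]), 0.65)], [(array([265., 165.]), 0.9)]]
    [567. -28. 191.] 1.1
machine [[(array([274., 237.]), 0.66), (array([325., 131.]), 0.58)], [(array([241., 212.]), 0.66)]]
    [657. -20.  -6.] 0.6
start_top [[(array([348., 138.]), 0.52)], [(array([174., 291.]), 0.51)]]
    [503. 359.  77.] 1.4
stop_top [[(array([322., 132.]), 0.38)], [(array([213., 302.]), 0.55), (array([266., 162.]), 0.48)]]
    [423. 325.  73.] 2.1
button_box [[(array([334., 158.]), 0.65)], [(array([199., 320.]), 0.69)]]
    [467. 339.  -7.] 5.5
padlock [[(array([196., 294.]), 0.57)], [(array([274., 174.]), 0.76)]]
    [ 717. -262.   -2.] 2.0
tape [[(array([383., 206.]), 0.84)], [(array([147., 247.]), 0.62)]]
    [735. 273.  10.] 1.9
screwdriver [[], [(array([302., 256.]), 0.74)]]
spray [[(array([126., 314.]), 0.78), (array([112., 230.]), 0.28)], [(array([307., 160.]), 0.73)]]
    [ 680. -411.    3.] 4.1
mug [[(array([404., 183.]), 0.9)], [(array([111., 292.]), 0.98)]]
    [684. 414.  -5.] 0.9
```

View pics/a.png

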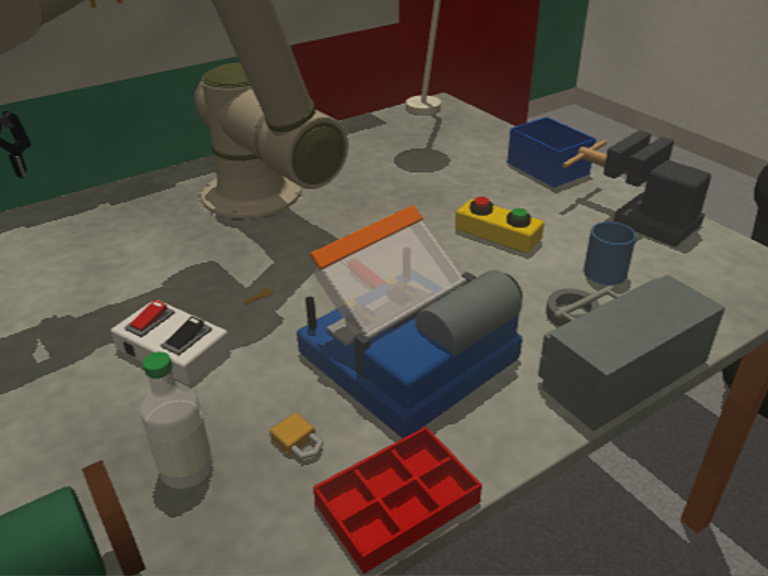

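View pics/b.png

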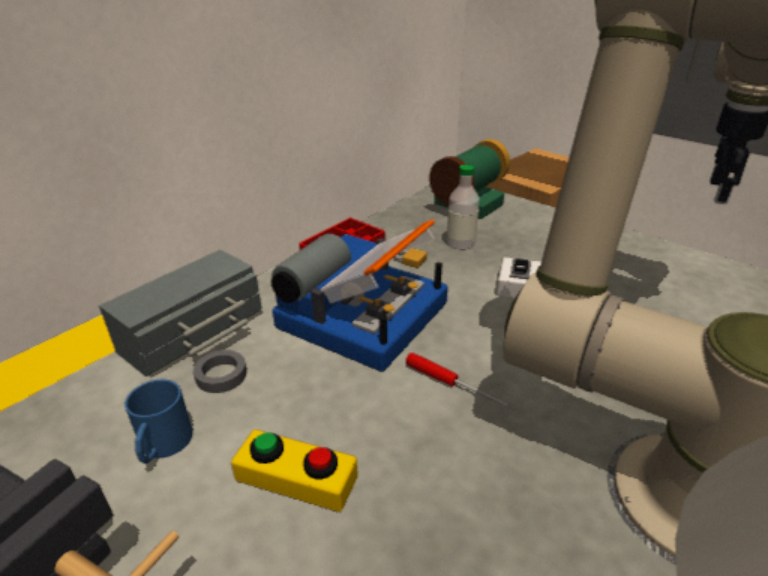

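The scene view shows the power box at left (red rocker ~(100,211), black ~(125,222) in native pixels), the guard edge at ~(245,157), and the buttons at ~(345,143) green and ~(322,136) red. The side view shows green (177,297), red (213,307) and the guard edge (267,163).

```bash
python3 - <<'E'
from h import *
print(sense()["ee_rot"]); print(np.round(Q(sense()["ee_rot"]),3))
print(atz(ray("scene",[104,198]),66),atz(ray("scene",[128,211.5]),66),atz(ray("side",[346,176]),66))
w=capture("wrist");save("pics/c.png",w)
for l in ["red_rocker_on_end","black_rocker_on_end","power_box"]:
    for x in spot_point("wrist",l)[:2]: print(l,np.round(x["xy"]),x["score"],np.round(atz(ray("wrist",x["xy"]),66 if l[0]!="p" else 0)))
print(camera_model("wrist"))
E
```

```text
[ 1.09746939e-05  9.86354875e-01  1.64633109e-01 -5.78706894e-06]
[[ 0.946  0.325 -0.   ]
 [ 0.325 -0.946 -0.   ]
 [-0.     0.    -1.   ]]
[ 362.11967827 -332.42009535   66.        ] [ 448.53007571 -302.33149354   66.        ] [ 460.67145795 -304.98701336   66.        ]
{'mtx': array([[278.75793906,   0.        , 256.15312018],
       [  0.        , 278.75793906, 195.53463358],
       [  0.        ,   0.        ,   1.        ]]), 'eye': array([ 244.74558861, -469.86498674,  373.37793527]), 'rotation': array([ 0.12555665,  0.8040288 , -0.57420832, -0.08976646])}
```

View pics/c.png

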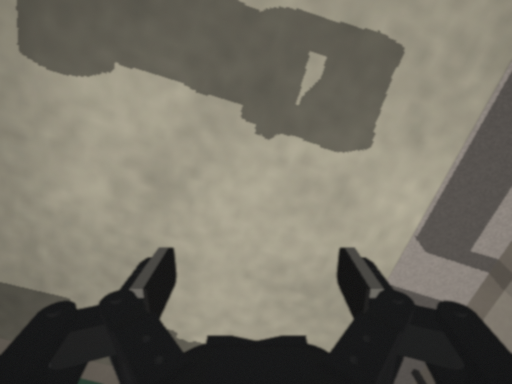

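Wrist view shows only bare bench and shadow; I'll move above the power box and close the fingers.

Emit:
step_arm(
  commands="0 4 -2 0 0 0 0;0 8 -4 0 0 0 0;0 12 -6 0 0 0 0;0 16 -8 0 0 0 0;0 18 -9.6 0 0 0 0;0 18 -9.6 0 0 0 0;0 18 -9.6 0 0 0 0",
)

```text
time_s: 2.48
eef_pos: [310.5, -346.2, 248.6]
ee_rot: [0.0, 0.986, 0.166, 0.0]
force: [-0.5, -0.7, 0.8]
grip_width: 0.006
grip_force: 0.0
```

```bash
python3 - <<'E'
from h import *
w=capture("wrist");save("pics/d.png",w)
print(sense()["eef_pos"],sense()["grip_width"])
for l in ["red_rocker_on_end","black_rocker_on_end","power_box"]:
    for x in spot_point("wrist",l)[:2]: print(l,np.round(x["xy"]),x["score"],np.round(atz(ray("wrist",x["xy"]),66 if l[0]!="p" else 0)))
capture("scene")
for l in ["red_rocker_on_end","black_rocker_on_end","power_box"]:
    for x in spot_point("scene",l)[:2]: print(l,np.round(x["xy"]),x["score"],np.round(atz(ray("scene",x["xy"]),66 if l[0]!="p" else 0)))
E
```

```text
[ 309.75717924 -347.23185255  248.47528317] 0.0005791226165655528
red_rocker_on_end [268. 117.] 0.79 [ 377. -336.   66.]
black_rocker_on_end [259.  33.] 0.7 [ 449. -302.   66.]
power_box [277.  82.] 0.7 [ 418. -337.    0.]
red_rocker_on_end [103. 201.] 0.78 [ 373. -338.   66.]
black_rocker_on_end [130. 208.] 0.75 [ 439. -292.   66.]
black_rocker_on_end [127. 313.] 0.68 [ 738. -415.   66.]
power_box [112. 231.] 0.86 [ 416. -345.    0.]
power_box [198. 297.] 0.59 [ 727. -266.    0.]
```

View pics/d.png

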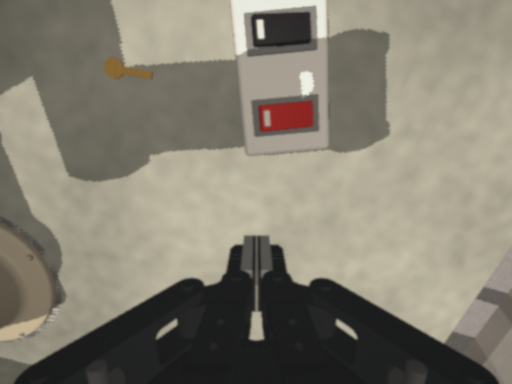

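```bash
python3 - <<'E'
from h import *
f=lambda u,v,z:np.round(atz(ray("wrist",[u,v]),z),1)
r,b=f(266,118,66),f(260.5,29,66);print(r,b,b-r)
# box corners near at z=45
c1,c2=f(248,154,45),f(328,149,45);print(c1,c2,(c1+c2)/2)
R=Q(sense()["ee_rot"]);p=np.array(sense()["eef_pos"])
y=(c1-c2)/np.linalg.norm(c1-c2);x=np.array([y[1],-y[0],0])
piv=(c1+c2)/2+x*43;on=piv+y*23;print(x,y,piv,on)
for t in(r,on): 
  t=t+4*y;t[2]=66+17;print(np.round(R.T@(t-p),1))
E
```

```text
[ 375.5 -334.9   66. ] [ 452.4 -302.    66. ] [76.9 32.9  0. ]
[ 329.5 -329.4   45. ] [ 365.4 -416.4   45. ] [ 347.45 -372.9    45.  ]
[0.92439177 0.38144442 0.        ] [-0.38144442  0.92439177  0.        ] [ 387.19884631 -356.49788986   45.        ] [ 378.4256246  -335.23687904   45.        ]
[ 66.7   5.3 165.2]
[ 69.4   6.6 165.2]
```

The wrist view shows the red rocker's white bar at (266,118) and black's at (260,29), with the on-ends facing image left. Moving above the red bar, 4 mm outward, and approaching.

Emit:
step_arm(
  commands="0 3.4 0.3 2 0 0 0;0 6.8 0.55 5 0 0 0;0 6.8 0.55 9 0 0 0;0 6.8 0.55 13 0 0 0;0 6.8 0.55 15.5 0 0 0;0 6.8 0.55 15.8 0 0 0;0 6.8 0.55 15.8 0 0 0",
)

```text
time_s: 3.47
eef_pos: [375.3, -330.4, 89.8]
ee_rot: [-0.001, 0.986, 0.164, -0.0]
force: [-1.0, 0.4, 0.8]
grip_width: 0.002
grip_force: 0.0
```

```bash
python3 - <<'E'
from h import *
w=capture("wrist");save("pics/e.png",w);print(sense()["eef_pos"],sense()["force"])
E
```

```text
[ 375.86859958 -331.13345354   91.29432584] [-0.44609517 -1.21132105  0.52677955]
```

View pics/e.png

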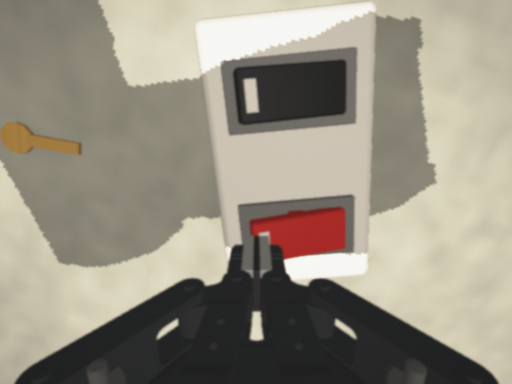

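Fingertips stand over the red rocker's white-barred end (~(262,237)); well aligned. Pressing slowly.

Emit:
step_arm(
  commands="0 0 0 0.4 0 0 0;0 0 0 0.8 0 0 0;0 0 0 1.1 0 0 0;0 0 0 1.3 0 0 0;0 0 0 1.5 0 0 0;0 0 0 1.5 0 0 0",
)

```text
time_s: 4.02
eef_pos: [375.6, -330.2, 75.1]
ee_rot: [-0.0, 0.986, 0.165, -0.0]
force: [-0.6, 1.9, 1.4]
grip_width: -0.003
grip_force: 0.7
```

Emit:
step_arm(
  commands="0 0 0 0.15 0 0 0;0 0 0 0.3 0 0 0;0 0 0 0.3 0 0 0",
)

```text
time_s: 4.27
eef_pos: [375.8, -330.5, 73.5]
ee_rot: [0.0, 0.986, 0.165, 0.0]
force: [-5.1, 7.4, 14.9]
grip_width: 0.001
grip_force: 8.8
```

Emit:
step_arm(
  commands="0 0 0 0.1 0 0 0;0 0 0 0.1 0 0 0;0 0 0 -2 0 0 0;0 0 0 -6 0 0 0;0 -2 0 -9 0 0 0;0 -4 0 -10 0 0 0;0 -4 0 -10 0 0 0",
)

```text
time_s: 4.85
eef_pos: [336.7, -345.4, 175.1]
ee_rot: [0.003, 0.986, 0.164, 0.001]
force: [0.6, 0.5, 0.0]
grip_width: -0.003
grip_force: 0.0
```

```bash
python3 - <<'E'
from h import *
w=capture("wrist");save("pics/f.png",w);print(sense()["eef_pos"],sense()["force"])
capture("scene");rs=[]
R=Q(sense()["ee_rot"]);p=np.array(sense()["eef_pos"]);
capture("side")
o=[spot_point(c,"guard_edge") for c in("scene","side")]
print([[(x["xy"],x["score"]) for x in y[:2]] for y in o])
g,e=tri([ray(c,y[0]["xy"]) for c,y in zip(("scene","side"),o)]);print(g,e,R.T@(g-p),R)
E
```

```text
[ 337.33578498 -344.48670607  173.44773074] [ 1.20261687 -0.81330014 -0.53926883]
[[([247.7, 155.7], 0.89)], [([267.8, 163.0], 0.78), ([344.6, 176.8], 0.33)]]
[568.69014794 -35.23793356 190.79392515] 2.6339058852325192 [ 318.40631261 -217.16989519  -18.55929568] [[ 9.46189238e-01  3.23613242e-01  6.28910730e-04]
 [ 3.23613734e-01 -9.46188769e-01 -9.81990565e-04]
 [ 2.77283119e-04  1.13267305e-03 -9.99999320e-01]]
```

View pics/f.png

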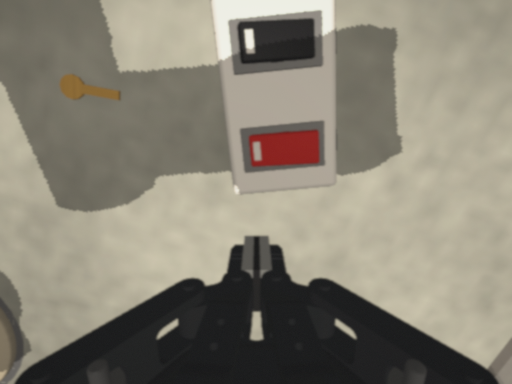

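The red rocker now lies with its barred end down (bar at (256,150), changed shading), black unchanged. Now over to the guard.

Emit:
step_arm(
  commands="0 0 0 -4 0 0 0;0 2 -2 -7 0 0 0;0 4.5 -4.7 -9 0 0 0;0 7 -7.3 -11 0 0 0;0 10 -10 -12.5 0 0 0;0 12.5 -13 -12.5 0 0 0;0 15 -15.6 -12.5 0 0 0;0 17.5 -18.2 -12.5 0 0 0;0 20 -21 -12.5 0 0 0;0 21.8 -22.7 -12.5 0 0 0;0 21.8 -22.7 -12.5 0 0 0;0 21.8 -22.7 -12.5 0 0 0",
)

```text
time_s: 6.1
eef_pos: [470.7, -56.6, 296.4]
ee_rot: [-0.0, 0.986, 0.166, -0.001]
force: [-0.5, 0.7, -0.4]
grip_width: 0.001
grip_force: 0.0
```

```bash
python3 - <<'E'
from h import *
s=sense();R=Q(s["ee_rot"]);p=np.array(s["eef_pos"]);print(p)
w=capture("wrist");save("pics/g.png",w);x=spot_point("wrist","guard_edge");print([(i["xy"],i["score"]) for i in x])
capture("scene");y=spot_point("scene","guard_edge");print([(i["xy"],i["score"]) for i in y])
capture("side");z=spot_point("side","guard_edge");print([(i["xy"],i["score"]) for i in z])
if x: print(tri([ray("wrist",x[0]["xy"]),ray("side",z[0]["xy"])]),tri([ray("wrist",x[0]["xy"]),ray("scene",y[0]["xy"])]) if y else 0)
E
```

```text
[470.65024376 -56.64187359 296.43389888]
[([274.8, 73.5], 0.59)]
[([383.8, 210.7], 0.65), ([249.7, 155.2], 0.57)]
[([266.2, 164.9], 0.79), ([301.1, 255.9], 0.64)]
(array([572.66634563, -37.82967336, 183.30178661]), np.float64(0.2937382282945842)) (array([704.96128865,  62.29345434,  91.39419268]), np.float64(158.78140285178068))
```

View pics/g.png

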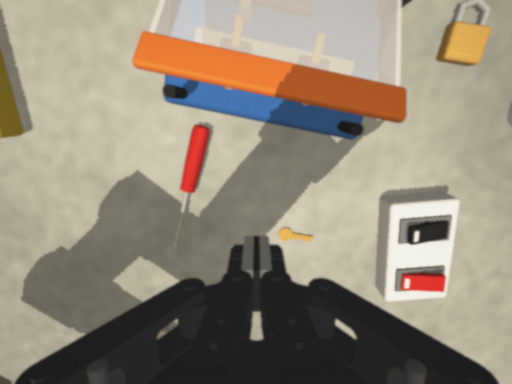

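```bash
python3 - <<'E'
from h import *
p=np.array(sense()["eef_pos"]);R=Q(sense()["ee_rot"])
f=lambda u,v,z:atz(ray("wrist",[u,v]),z)
for z in(183,190):
  a,b=f(137,49,z),f(406,103,z);d=(a-b);print(np.round(a),np.round(b),np.linalg.norm(d),(a+b)/2)
x=np.array([d[1],-d[0],0])/np.linalg.norm(d);print("mx",x)
e=np.array([571,-36.5,187]);th=np.arcsin((187-111)/135)-0.066;print(th)
h=e-x*0; r=135;phi0=np.arcsin(9/135.3)
h=e+x*135.3*np.cos(th+phi0);h[2]=111;print("hinge",h)
for t in np.linspace(th,-0.03,8):
  q=h-x*135.3*np.cos(t+phi0);q[2]=111+135.3*np.sin(t+phi0)
  print(round(t,2),np.round(q),np.round((R.T@(q+[0,0,17]-p))/10,2))
E
```

```text
[554.  69. 183.] [ 586. -147.  183.] 217.63680477242158 [570.33408174 -39.08689639 183.        ]
[554.  66. 190.] [ 585. -143.  190.] 211.27051233970852 [569.57548285 -38.88141492 190.        ]
mx [0.98931325 0.14580569 0.        ]
0.5319664707393494
hinge [681.58518694 -20.20187654 111.        ]
0.53 [571. -36. 187.] [10.26  1.17  9.3 ]
0.45 [565. -37. 178.] [ 9.7   1.07 10.22]
0.37 [560. -38. 168.] [ 9.21  0.97 11.18]
0.29 [556. -39. 158.] [ 8.79  0.9  12.19]
0.21 [553. -39. 148.] [ 8.46  0.84 13.22]
0.13 [550. -40. 137.] [ 8.21  0.79 14.27]
0.05 [549. -40. 127.] [ 8.04  0.76 15.35]
-0.03 [548. -40. 116.] [ 7.96  0.74 16.43]
```

Orange strip runs from (137,50) to (406,103), centre ~(271,77); the screwdriver lies clear below. Pushing along the guard's arc.

Emit:
step_arm(
  commands="0 4 0.4 0 0 0 0;0 8 1 3 0 0 0;0 10.2 1.2 7 0 0 0;0 10 1.1 8.5 0 0 0;0 9.8 1.1 9.5 0 0 0;0 9.5 1.05 10.5 0 0 0;0 9.2 1 11.2 0 0 0;0 8.8 0.9 12.2 0 0 0;0 8.5 0.85 13.2 0 0 0;0 8.3 0.8 14 0 0 0;0 8.1 0.8 14.7 0 0 0;0 8.1 0.8 15.2 0 0 0;0 8.1 0.8 15.2 0 0 0",
)

```text
time_s: 7.48
eef_pos: [549.1, -39.3, 144.7]
ee_rot: [-0.0, 0.986, 0.164, -0.001]
force: [-0.3, 0.4, 0.3]
grip_width: 0.001
grip_force: 0.0
```

Emit:
step_arm(
  commands="0 0 0 0.4 0 0 0;0 0 0 0.8 0 0 0;0 0 0 0.9 0 0 0;0 0 0 1 0 0 0",
)

```text
time_s: 7.82
eef_pos: [549.8, -39.3, 136.8]
ee_rot: [0.0, 0.986, 0.165, 0.0]
force: [-9.3, 0.6, 22.0]
grip_width: -0.001
grip_force: 11.0
```

Emit:
step_arm(
  commands="0 0 0 -3 0 0 0;0 0 0 -7 0 0 0;0 0 -2 -10 0 0 0;0 0 -6 -11 0 0 0;0 0 -10 -11 0 0 0;0 0 -14 -11 0 0 0;0 0 -18 -11 0 0 0;0 0 -22 -11 0 0 0;0 0 -26 -11 0 0 0;0 0 -30 -11 0 0 0;0 0 -34 -11 0 0 0;0 0 -37 -11 0 0 0;0 0 -37 -11 0 0 0;0 0 -37 -11 0 0 0",
)

```text
time_s: 8.98
eef_pos: [428.7, 311.9, 245.1]
ee_rot: [0.0, 0.986, 0.166, -0.0]
force: [0.1, -0.2, -0.2]
grip_width: 0.0
grip_force: 0.0
```

```bash
python3 - <<'E'
from h import *
s=sense();R=Q(s["ee_rot"]);p=np.array(s["eef_pos"]);print(p)
w=capture("wrist");a=capture("scene");b=capture("side")
h=np.hstack([w,a]);cv2.imwrite("pics/h.png",cv2.resize(np.hstack([w,b])[:,:,::-1],(800,300)));
cv2.imwrite("pics/i.png",w[:,:,::-1])
for l in("start_top","stop_top","guard_edge"):
  o={c:spot_point(c,l) for c in("wrist","scene","side")}
  print(l,{c:[(np.round(x["xy"],1),round(x["score"],2)) for x in y[:2]] for c,y in o.items()})
  if o["wrist"]: print(atz(ray("wrist",o["wrist"][0]["xy"]),70))
  if o["scene"] and o["side"]: print(tri([ray(c,o[c][0]["xy"]) for c in("scene","side")]))
E
```

```text
[428.73730405 311.88707227 245.07337791]
start_top {'wrist': [(array([239. , 105.6]), 0.56), (array([245.6, 182.9]), 0.53)], 'scene': [(array([198.5, 294.9]), 0.58), (array([344.9, 138.5]), 0.56)], 'side': [(array([176. , 292.5]), 0.62)]}
[499.01858512 353.41058322  70.        ]
(array([ 649.17914073,    4.76128897, -226.80314057]), np.float64(220.8884771447791))
stop_top {'wrist': [(array([247.5, 178.6]), 0.94)], 'scene': [(array([323. , 130.6]), 0.53)], 'side': []}
[428.38322256 321.33634126  70.        ]
guard_edge {'wrist': [], 'scene': [(array([242.2, 176. ]), 0.75), (array([170.8, 196. ]), 0.54)], 'side': [(array([277.2, 189.5]), 0.7)]}
(array([537.94733498, -36.17273608, 117.04517353]), np.float64(4.6683627590455155))
```

View pics/h.png

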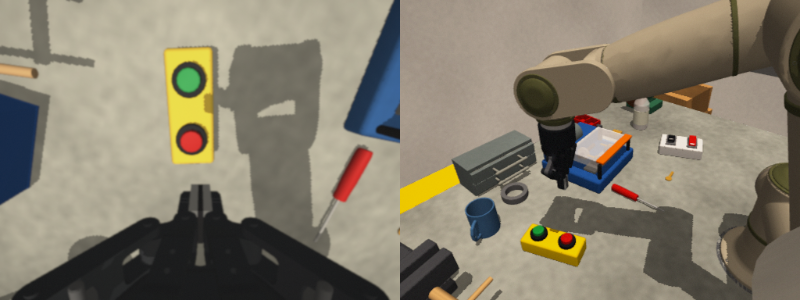

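View pics/i.png

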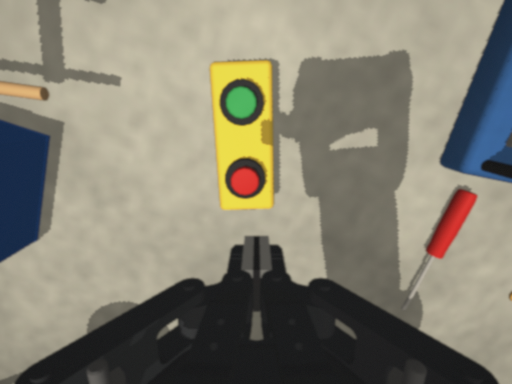

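Wrist view: green at (241,101), red at (246,181); side view shows guard level/shut.

```bash
python3 - <<'E'
from h import *
s=sense();R=Q(s["ee_rot"]);p=np.array(s["eef_pos"])
g=atz(ray("wrist",[241,101.5]),70);r=atz(ray("wrist",[245.5,181]),70);print(g,r,np.linalg.norm(g-r),R.T@(g+[0,0,17]-p)/10)
E
```

```text
[503.01674439 353.471677    70.        ] [424.8667005  322.86758256  70.        ] 83.92877907644923 [ 8.353577   -1.66433198 15.83108956]
```

Emit:
step_arm(
  commands="0 4 -0.8 2 0 0 0;0 7.5 -1.5 5 0 0 0;0 8.35 -1.65 9 0 0 0;0 8.35 -1.65 12.5 0 0 0;0 8.35 -1.65 14.5 0 0 0;0 8.35 -1.65 15 0 0 0;0 8.35 -1.65 15 0 0 0;0 8.35 -1.65 15 0 0 0",
)

```text
time_s: 10.25
eef_pos: [503.7, 353.8, 97.1]
ee_rot: [-0.0, 0.986, 0.165, 0.001]
force: [-0.0, -0.8, 0.9]
grip_width: -0.001
grip_force: 0.0
```

```bash
python3 - <<'E'
from h import *
w=capture("wrist");save("pics/j.png",w);print(sense()["eef_pos"],sense()["force"])
E
```

```text
[503.87692475 353.91661695  97.60550086] [ 0.3596805   0.17838087 -0.43647678]
```

View pics/j.png

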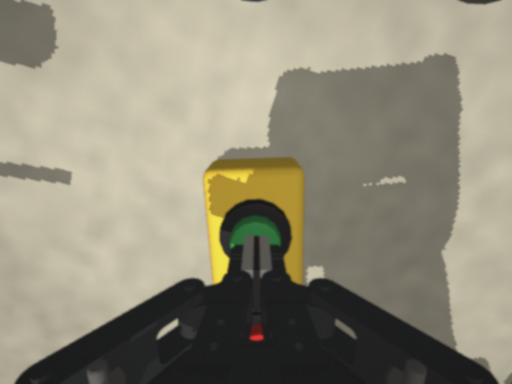

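Fingertips sit centred over the green button (~(256,238)). Pressing.

Emit:
step_arm(
  commands="0 0 0 0.5 0 0 0;0 0 0 0.8 0 0 0;0 0 0 1.1 0 0 0;0 0 0 1.3 0 0 0;0 0 0 1.4 0 0 0;0 0 0 1.4 0 0 0",
)

```text
time_s: 10.8
eef_pos: [503.3, 353.7, 81.7]
ee_rot: [-0.0, 0.986, 0.165, 0.001]
force: [-0.2, 0.7, 5.3]
grip_width: 0.004
grip_force: 2.2
```

Emit:
step_arm(
  commands="0 0 0 0.1 0 0 0;0 0 0 0.2 0 0 0;0 0 0 0.2 0 0 0",
)

```text
time_s: 11.05
eef_pos: [503.3, 353.7, 80.9]
ee_rot: [-0.0, 0.986, 0.165, 0.001]
force: [-1.8, -1.6, 13.4]
grip_width: 0.002
grip_force: 6.7
```

Force rises past the spring force at 6 mm travel: fully down. Releasing and checking the scene.

Emit:
step_arm(
  commands="0 0 0 -1 0 0 0;0 0 0 -3 0 0 0;0 0 0 -7 0 0 0;0 -2 0 -11 0 0 0;0 -5 0 -14 0 0 0;0 -8.3 1.6 -16 0 0 0;0 -8.3 1.6 -16 0 0 0;0 -8.3 1.6 -16 0 0 0",
)

```text
time_s: 11.72
eef_pos: [429.0, 311.0, 240.9]
ee_rot: [-0.0, 0.986, 0.165, 0.001]
force: [0.3, -1.0, -0.7]
grip_width: 0.0
grip_force: 0.0
```

```bash
python3 - <<'E'
from h import *
print(sense()["eef_pos"],sense()["force"])
a=capture("scene");w=capture("wrist");cv2.imwrite("pics/k.png",np.vstack([cv2.resize(a[120:270,60:400],(792,350)),cv2.resize(w[0:250],(512,250))[:, :] if 0 else cv2.copyMakeBorder(w[:240],0,0,0,280,0)])[:,:,::-1])
E
```

```text
[429.01425571 310.98078526 240.85259501] [ 0.28604492 -0.96534243 -0.69582191]
```

View pics/k.png

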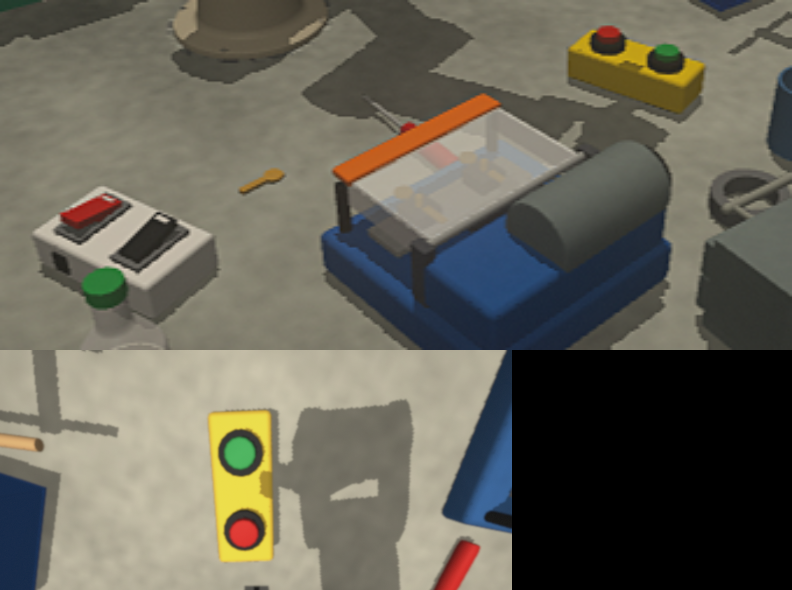

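The red rocker is tilted on (opposite to the black one), the guard rests on its posts, and the button box is unmoved with green sprung back.

```bash
python3 -c "
from rig import *
print(finish_job())"
```

```text
the job is handed in; nothing more can be done
None
```

The job is handed in: red rocker switched on, then guard pushed shut, then green button pressed fully down and released; the last pictures showed the black rocker, red button and button box undisturbed.

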